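# Sort the print-drying clips by feel

## Task

The wooden clips for hanging prints all look alike, but not all of their springs are still strong, which only squeezing the handles will tell. Lay the sound clips flat and side by side on the floor of the plywood tray, and any weak clip, once you have squeezed it open by its handles, flat on the bottom of the scrap tin. Leave the ink jars and the roller where they stand.

Things in the scene. Friction and masses are not known exactly. Their poses are not given: they have to be found in the camera images.
- mat: flat black rubber mat, 180 (its x) x 310 (its y) x 4 mm, fixed on the table, origin under its centre. Three clips lie on it side by side, parallel, at places 1 to 3. A clip: like a big wooden clothes peg on its side, hinge axis vertical, 20 mm tall, 50 g, legs 9 mm thick. All three look the same; any may be sound or weak. They are clip_a, clip_b, clip_c, untracked, in unknown order
- place_1 (a point): hinge of the clip that starts at mat y = +105 mm: on the hinge axis, 10 mm above the mat (mid height of the clip), axes as the mat's. Stays on the mat when the clip is taken. +x points to the clip's jaws (tips x = +42 mm, 19 mm wide over both); handles end at x = -61 mm. Closed clip, over both handles: 40 mm at x = -45 mm, 44 mm at the ends (each slopes 0.15 rad)
- place_2 (a point): the same point for the clip that starts at mat y = 0. Squeezed about x = -45 mm along y, any clip's handles go from 40 to 24 mm wide, where they stop. A weak clip gives from about 2 N on each handle and is fully squeezed at 4 N; a sound one gives nothing below 8 N and is fully squeezed by 21 N. 20 mm wide pads touch at their edges and read up to 3 mm more
- place_3 (a point): the same point for the clip that starts at mat y = -105 mm. Sound and weak clips are dealt to the places at random at each start
- tray: the clip tray: fixed open plywood tray, 200 (its x) x 220 (its y) x 22 mm high, walls 6 mm; origin under its centre, on the table. It stands to one side of the mat, the tin on the other; the two swap sides
- tray_in (a point): centre of the tray's inner floor, 6 mm above the table; axes as the tray's
- tin: the scrap tin: fixed open bare-metal tin, 180 (its x) x 210 (its y) x 50 mm high, walls 3 mm; origin under its centre, on the table
- tin_in (a point): centre of the tin's inner floor, 3 mm above the table; axes as the tin's
- jar_tall: ink jar with a white cap, 60 mm across, 80 mm high, origin under its centre; a bystander beyond the mat
- jar_short: ink jar with a black cap, 68 mm across, 55 mm high, origin under its centre; a bystander beyond the mat
- roller: hand ink roller, black rubber barrel 100 mm long (along its y) and 36 mm thick, wooden handle reaching 126 mm to +x, origin under the barrel; a bystander beyond the mat

How it is judged:
By the outcome, as a careful person would: the job done as asked, in the order asked, and still so for the second after the job is handed in, with the robot touching nothing.
It also fails if it takes over 70 s, if anything falls off the work surface, if the arm or the gripper's body presses on something with over 40 N, if the wrist force passes 120 N, or if a joint passes its speed limit or range.

## Robot

A 7-joint arm with a two-finger parallel gripper is mounted at the origin on the work surface. World frame = base frame: x ahead of the robot, y to its left, z up, the work surface at z = 0. Lengths are in m, angles in rad, forces in N, time in s.
With the tool pointing down it reaches from about 0.425 to 0.925 m from the base axis. Payload 6.8 kg.
Tool frame: the origin (TCP) lies between the finger pads; the fingertips stand finger_overhang ahead of it and the grasp point (between the pads) lies 6 mm ahead of it (finger_overhang is the distance from the TCP to the fingertips, in m); z points along the fingers, y is the line along which they close (so a half turn about z gives the same grasp; the last joint's range is limited). The gripper opens to 85 mm and grips with 20 to 120 N. Pads are 22 mm wide; open, the fingers measure 114 mm over their backs; the gripper's body (76 mm by 85 mm) begins 54 mm behind the grasp point. The pads swing forward as they close: fully open they stand 13 mm farther back than shut.
Start: joints at [-1.28, 0.477, 0.022, 1.555, -0.011, 1.109, -0.083], TCP at [0.262, 0.622, 0.219] pointing down, gripper open.
Joint ranges: [-2.96, 2.96], [-0.34, 2.1], [-1.41, 1.46], [0.24, 2.44], [-1.37, 4.51], [0.17, 1.92], [-2.96, 2.96]. Speed limits (rad/s): [2.39, 2.39, 3.14, 3.14, 3.14, 3.14, 3.14].

## Interface

Orientations are given as a unit quaternion [w, x, y, z].
In Python, from station import * gives the robot as it stands.
- The arm moves only by the tool drive_tool, never from a script. Its argument "increments" is a list of rows, each an object of numbers: "claw": the finger opening in m, from 0 to 0.0854; "dx", "dy", "dz": the shift along the tool's x, y, z in m; "wx", "wy", "wz": the turn, a rotation vector about the tool's x, y, z in degrees. A call has 1 to 20 rows; each row shifts and turns the commanded pose from where the row before left it, along the tool's axes as they then stand; what a row does not reach is not made up. A row lasts 1/8 s, in which the tool goes at most 62.5 mm and 10.7 degrees, less where a joint would pass 70% of its speed; a pose out of reach is approached as far as the arm can. A call with a gripper value outside its range is refused whole. The fingers move at their own pace and stop on an object; "newtons" is the grip in N (left out, the last holds). Time passes only in rows, so rows that do not move let the fingers close. It gives the time, the measured TCP pose, the force, the opening and the grip force at its end, in the units of the state.
- get_obs(): the state, without advancing time (a new reading comes with each control period).
- read_camera(name): name is "scene" or "top"; returns (picture, depth): 400x640x3 uint8, red, green, blue; 400x640 float32, m along the optical axis (not along the pixel's ray), 0 where there is no reading.
- calibration(name): a dict with "intrinsics" (3x3 intrinsics, pixels), "k1" (the pictures are not rectified: a ray, as slopes to the right and down, at radius r is drawn at 1 + k1 r^2 times it, then the intrinsics apply), "R" (3x3) and "t" (3): a world point X has camera coordinates R X + t. Camera axes: x right, y down, z forward; pixel columns grow to the right and rows downward; lengths in m; the calibration is good to about 2 mm. A picture is of the moment at which its call begins. calibration takes no time and is no camera call.
- hand_in(): hands the job in; it is judged then, once.
The state is a dict: "t": time; "q": joint angles; "joint_vel": joint speeds; "joint_torque": joint torques, N m; "eef_pos": TCP position; "tool_rot": TCP orientation; "contact_force": force on the tool from outside, world axes, zero at the start; "torque": the same for the moment, N m; "gripper_width": opening from 0.0 (shut) to 1.0 (fully open); "grasp_force": force on a finger pad.
Only numpy, scipy, OpenCV 4.12 (cv2) and the standard library are available. Lean on these libraries where they do the work, as an engineer would, in place of code of your own. Each camera call takes 0.05 s, during which the arm holds its last target. There are 200 camera calls.

## Working session

There is one attempt and no reset: what is moved stays moved. The work goes in short steps, Python scripts to look and compute and a tool call to move; the robot and the scene stay as the last step left them, time stands still between calls to the robot, and variables do not carry over. Pictures are saved under pics/ and viewed, at most 10 in all, crops included, and the job is handed in when it is done.

Besides the shell and the picture viewer there is one more tool, called after "Emit:" as a command line: name --argument value ..., lists and objects as JSON in quotes. drive_tool: Moves the arm, as the interface text tells. Its arguments: {"type":"object","properties":{"increments":{"type":"array","items":{"type":"object","properties":{"claw":{"type":"number"},"dx":{"type":"number"},"dy":{"type":"number"},"dz":{"type":"number"},"wx":{"type":"number"},"wy":{"type":"number"},"wz":{"type":"number"}}}},"newtons":{"type":"number"}},"required":["increments"]}

```bash
mkdir -p pics; ls
cat > h.py <<'E'
from station import *
import numpy as np, cv2
def world(cal,u,v,z):
    """pixel -> world point on plane at height z"""
    K,R,t=[np.array(cal[k],float) for k in("intrinsics","R","t")]
    p=cv2.undistortPoints(np.array([[[u,v]]],float),K,np.array([cal["k1"],0,0,0.]))[0,0]
    d=R.T@np.array([p[0],p[1],1]); c=-R.T@t
    return c+d*(z-c[2])/d[2]
E
python3 - <<'E'
from h import *
for n in("top","scene"):
    p,d=read_camera(n); cv2.imwrite(f"pics/{n}0.png",p[:,:,::-1]); np.save(f"{n}_d.npy",d)
    c=calibration(n); print(n,c)
print(get_obs())
E
```

```text
pics
top {'intrinsics': array([[427.74465047,   0.        , 322.14227106],
       [  0.        , 427.74465047, 200.82574275],
       [  0.        ,   0.        ,   1.        ]]), 'k1': -0.10550357750634239, 'R': array([[-0.02740721, -0.99937281,  0.02242399],
       [-0.98186803,  0.02270428, -0.18820117],
       [ 0.18757401, -0.02717547, -0.98187448]]), 't': array([0.01067522, 0.65927587, 0.93789632])}
scene {'intrinsics': array([[471.22003871,   0.        , 321.21894065],
       [  0.        , 471.22003871, 202.04597579],
       [  0.        ,   0.        ,   1.        ]]), 'k1': -0.047106023805814176, 'R': array([[-0.64901518,  0.76072789, -0.00850701],
       [ 0.55283923,  0.46391415, -0.69220839],
       [-0.52263571, -0.45395676, -0.72164754]]), 't': array([ 0.43281954, -0.32700963,  1.52878237])}
{'t': 0.1, 'q': array([-1.28010533,  0.47774333,  0.02235333,  1.55636241, -0.01150116,
        1.10931348, -0.08309451]), 'joint_vel': array([ 0.0017417 , -0.00045315, -0.00013312, -0.00218459,  0.00134395,
       -0.00017723,  0.00041791]), 'joint_torque': array([ 3.47864305e-03, -5.97755313e+01,  1.61322791e+00, -2.81955940e+01,
        1.28035448e-02,  5.01174902e-03, -2.08934983e-05]), 'eef_pos': array([0.26190395, 0.62150329, 0.21810166]), 'tool_rot': array([-1.04703881e-04,  1.98069222e-01,  9.80187667e-01, -8.42637948e-04]), 'contact_force': array([-0.76590055,  0.06100359,  0.27119121]), 'torque': array([-0.03540121,  0.03503875, -0.00740348]), 'grasp_force': 0.0, 'gripper_width': 0.9995240328912145}
```

View pics/top0.png

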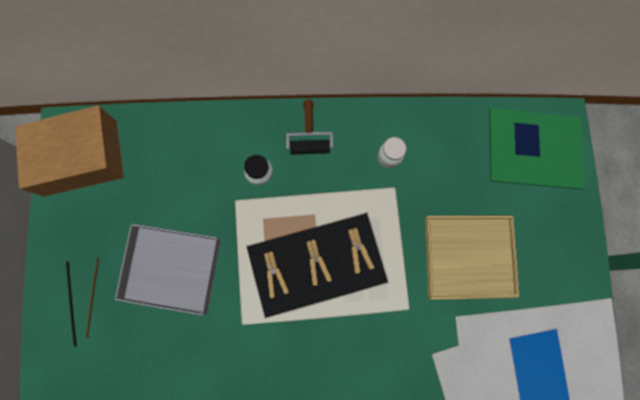

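View pics/scene0.png

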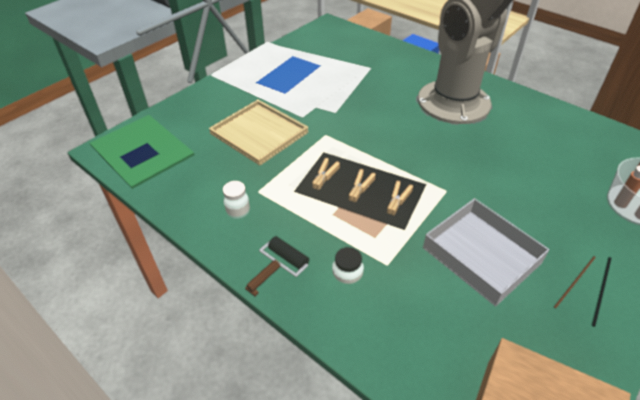

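The top view shows the mat with three clips centred near (317,263), tin on the left (168,270) and tray on the right (472,257). In both views the clip handles are at one end of each clip. Now enlarged crops.

Run:
```python
import cv2
p=cv2.imread("pics/top0.png")
cv2.imwrite("pics/mat.png",cv2.resize(p[200:325,235:400],None,fx=4.8,fy=4.8,interpolation=cv2.INTER_CUBIC))
a=cv2.resize(p[205:325,105:235],None,fx=3,fy=3,interpolation=cv2.INTER_CUBIC)
b=cv2.resize(p[205:325,405:535],None,fx=3,fy=3,interpolation=cv2.INTER_CUBIC)
cv2.imwrite("pics/tt.png",cv2.hconcat([a,b]))
```

```text
(no output)
```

View pics/mat.png

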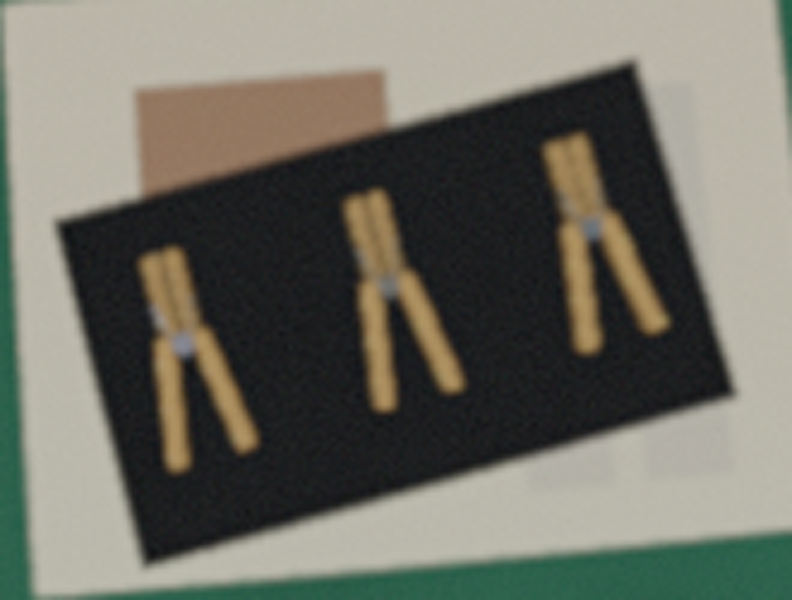

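View pics/tt.png

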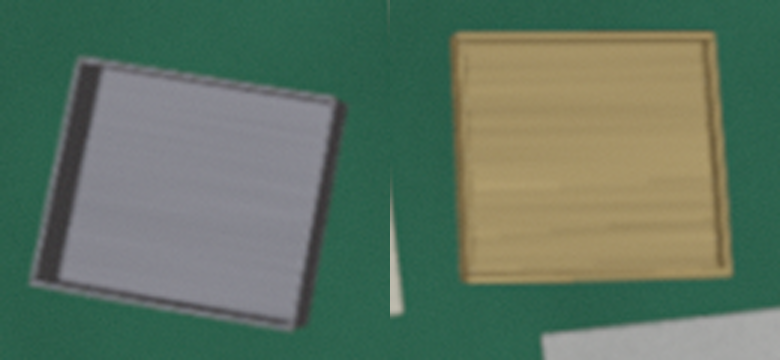

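Run:
```python
from h import *
c=calibration("top")
def W(pts,f,ox,oy,z): return np.array([world(c,(u+.5)/f-.5+ox,(v+.5)/f-.5+oy,z)[:2] for u,v in pts])
def box(n,P):
    print(n,"centre",P.mean(0).round(4)); 
    print(" sides",[np.linalg.norm(P[i]-P[i-1]).round(4) for i in range(4)])
    e=(P[0]+P[1]-P[2]-P[3]); l=(P[0]+P[3]-P[1]-P[2])
    print(" yaw",np.degrees([np.arctan2(e[1],e[0]),np.arctan2(-l[0],l[1])]).round(2))
box("mat",W([(60,220),(635,62),(735,395),(145,565)],4.8,235,200,.004))
print("hinges",W([(182,343),(388,286),(591,227)],4.8,235,200,.022).round(4))
print("tips",W([(160,252),(366,195),(565,138)],4.8,235,200,.024).round(4))
print("handle ends",W([(177,468),(247,448),(384,408),(454,388),(588,350),(658,327)],4.8,235,200,.024).round(4))
box("tin",W([(80,60),(345,98),(300,330),(32,285)],3,105,205,.05))
box("tray",W([(62,33),(326,33),(342,274),(72,282)],3,405,205,.022))
d=np.load("top_d.npy")
from scipy.spatial.transform import Rotation as Ro
o=get_obs(); q=o["tool_rot"]; print(Ro.from_quat(np.r_[q[1:],q[0]]).as_matrix().round(3))
# jars
print("jars",world(c,257,166,.055),world(c,394,149,.08))
```

```text
mat centre [0.5158 0.0089]
 sides [np.float64(0.1768), np.float64(0.3045), np.float64(0.1762), np.float64(0.3058)]
 yaw [13.89 14.15]
hinges [[ 0.5007  0.1149]
 [ 0.5262  0.0127]
 [ 0.5528 -0.0893]]
tips [[ 0.5456  0.1252]
 [ 0.5715  0.0225]
 [ 0.5976 -0.0778]]
handle ends [[ 0.4402  0.1177]
 [ 0.449   0.0835]
 [ 0.4666  0.0162]
 [ 0.4754 -0.0184]
 [ 0.492  -0.0851]
 [ 0.5022 -0.1203]]
tin centre [0.5098 0.3575]
 sides [np.float64(0.1775), np.float64(0.2153), np.float64(0.1792), np.float64(0.2138)]
 yaw [-10.33  -9.34]
tray centre [ 0.522  -0.3685]
 sides [np.float64(0.1995), np.float64(0.2253), np.float64(0.1975), np.float64(0.2243)]
 yaw [-1.64 -1.27]
[[-0.922  0.388 -0.001]
 [ 0.388  0.922 -0.002]
 [-0.    -0.002 -1.   ]]
jars [0.74919848 0.14736318 0.055     ] [ 0.77717188 -0.17939391  0.08      ]
```

The crops gave mat corners and hinges at (182,343), (388,286) and (591,227). The sizes and the 105 mm spacing check out: mat yaw 14°, tin yaw −10°, tray yaw −1.5°. Moving above clip 1's handles.

Emit:
drive_tool --increments '[{"wz": -9.2,"claw": 0.06},{"wz": -9.2},{"wz": -9.2},{"wz": -9.2},{"dx": -0.0046,"dy": -0.0393,"dz": 0.007},{"dx": -0.0046,"dy": -0.0393,"dz": 0.007},{"dx": -0.0046,"dy": -0.0393,"dz": 0.007},{"dx": -0.0046,"dy": -0.0393,"dz": 0.007},{"dx": -0.0046,"dy": -0.0393,"dz": 0.007},{"dx": -0.0046,"dy": -0.0393,"dz": 0.007},{"dx": -0.0046,"dy": -0.0393,"dz": 0.007},{"dx": -0.0046,"dy": -0.0393,"dz": 0.007},{"dx": -0.0046,"dy": -0.0393,"dz": 0.007},{"dx": -0.0046,"dy": -0.0393,"dz": 0.007},{"dx": -0.0046,"dy": -0.0393,"dz": 0.007},{"dx": -0.0046,"dy": -0.0393,"dz": 0.007},{"dx": -0.0046,"dy": -0.0393,"dz": 0.007},{"dx": -0.0046,"dy": -0.0393,"dz": 0.007}]' --newtons 20

```text
schema error: expected keys claw, dx, dy, dz, wx, wy, wz
```

```bash
cat >> h.py <<'E'
from scipy.spatial.transform import Rotation as Ro
def pose():
    o=get_obs(); q=o["tool_rot"]; M=Ro.from_quat(np.r_[q[1:],q[0]]).as_matrix()
    return o,M
def go(x,y,z,yaw):
    """shift in tool axes (mm) after the listed wz (deg); yaw = clip x direction, tool x = -clip x"""
    o,M=pose(); cur=np.degrees(np.arctan2(M[1,1],M[0,1]))-90
    d=np.array([x,y,z])-o["eef_pos"]
    wz=-((yaw-cur+90)%180-90)
    print("now",o["eef_pos"].round(4),"yaw",cur.round(2),"tilt",M[:,2].round(4),"width",round(o["gripper_width"]*85.4,1),"F",round(o["grasp_force"],2),o["contact_force"].round(1),"t",o["t"])
    print("shift mm, axes now",(M.T@d*1000).round(1),"| wz",wz.round(2),"| axes after",((M@Ro.from_euler("z",wz,degrees=True).as_matrix()).T@d*1000).round(1))
E
python3 - <<'E'
from h import *
import station; print([n for n in dir(station) if n[0]!="_"], getattr(station,"finger_overhang",None))
go(.457,.104,.021,14)
p,d=read_camera("scene"); cv2.imwrite("pics/s1.png",cv2.resize(p[60:260,220:460],None,fx=3,fy=3)[:,:,::-1])
E
```

```text
['PlanningError', 'calibration', 'finger_overhang', 'get_obs', 'hand_in', 'read_camera'] 0.025
now [0.2619 0.6215 0.2181] yaw -22.85 tilt [-5.0e-04 -1.6e-03 -1.0e+00] width 85.4 F 0.0 [-0.8  0.1  0.3] t 0.1
shift mm, axes now [-380.7 -400.8  197.8] | wz -36.85 | axes after [ -64.3 -549.   197.8]
```

View pics/s1.png

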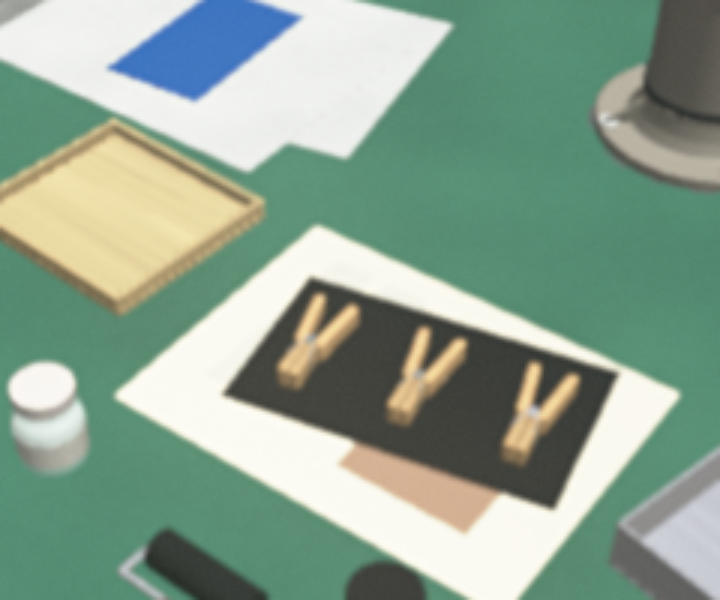

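Emit:
drive_tool --increments '[{"claw": 0.06,"dx": 0,"dy": 0,"dz": 0,"wx": 0,"wy": 0,"wz": -9.2},{"claw": 0.06,"dx": 0,"dy": 0,"dz": 0,"wx": 0,"wy": 0,"wz": -9.2},{"claw": 0.06,"dx": 0,"dy": 0,"dz": 0,"wx": 0,"wy": 0,"wz": -9.2},{"claw": 0.06,"dx": 0,"dy": 0,"dz": 0,"wx": 0,"wy": 0,"wz": -9.2},{"claw": 0.06,"dx": -0.0046,"dy": -0.0393,"dz": 0.007,"wx": 0,"wy": 0,"wz": 0},{"claw": 0.06,"dx": -0.0046,"dy": -0.0393,"dz": 0.007,"wx": 0,"wy": 0,"wz": 0},{"claw": 0.06,"dx": -0.0046,"dy": -0.0393,"dz": 0.007,"wx": 0,"wy": 0,"wz": 0},{"claw": 0.06,"dx": -0.0046,"dy": -0.0393,"dz": 0.007,"wx": 0,"wy": 0,"wz": 0},{"claw": 0.06,"dx": -0.0046,"dy": -0.0393,"dz": 0.007,"wx": 0,"wy": 0,"wz": 0},{"claw": 0.06,"dx": -0.0046,"dy": -0.0393,"dz": 0.007,"wx": 0,"wy": 0,"wz": 0},{"claw": 0.06,"dx": -0.0046,"dy": -0.0393,"dz": 0.007,"wx": 0,"wy": 0,"wz": 0},{"claw": 0.06,"dx": -0.0046,"dy": -0.0393,"dz": 0.007,"wx": 0,"wy": 0,"wz": 0},{"claw": 0.06,"dx": -0.0046,"dy": -0.0393,"dz": 0.007,"wx": 0,"wy": 0,"wz": 0},{"claw": 0.06,"dx": -0.0046,"dy": -0.0393,"dz": 0.007,"wx": 0,"wy": 0,"wz": 0},{"claw": 0.06,"dx": -0.0046,"dy": -0.0393,"dz": 0.007,"wx": 0,"wy": 0,"wz": 0},{"claw": 0.06,"dx": -0.0046,"dy": -0.0393,"dz": 0.007,"wx": 0,"wy": 0,"wz": 0},{"claw": 0.06,"dx": -0.0046,"dy": -0.0393,"dz": 0.007,"wx": 0,"wy": 0,"wz": 0},{"claw": 0.06,"dx": -0.0046,"dy": -0.0393,"dz": 0.007,"wx": 0,"wy": 0,"wz": 0},{"claw": 0.06,"dx": 0,"dy": 0,"dz": 0,"wx": 0,"wy": 0,"wz": 0},{"claw": 0.06,"dx": 0,"dy": 0,"dz": 0,"wx": 0,"wy": 0,"wz": 0}]' --newtons 20

```text
t: 2.65
eef_pos: [0.4571, 0.1041, 0.121]
tool_rot: [-0.0, -0.121, 0.993, 0.0]
contact_force: [0.9, 0.7, 0.0]
gripper_width: 0.696
grasp_force: 0.0
```

Run:
```python
from h import *
go(.457,.104,.031,14)
p,d=read_camera("scene"); cv2.imwrite("pics/s2.png",cv2.resize(p[60:260,260:500],None,fx=3,fy=3)[:,:,::-1])
```

```text
now [0.4571 0.1041 0.121 ] yaw 13.95 tilt [-2.e-04  3.e-04 -1.e+00] width 59.4 F 0.0 [0.9 0.7 0. ] t 2.65
shift mm, axes now [ 0.1 -0.1 90. ] | wz -0.05 | axes after [ 0.1 -0.1 90. ]
```

View pics/s2.png

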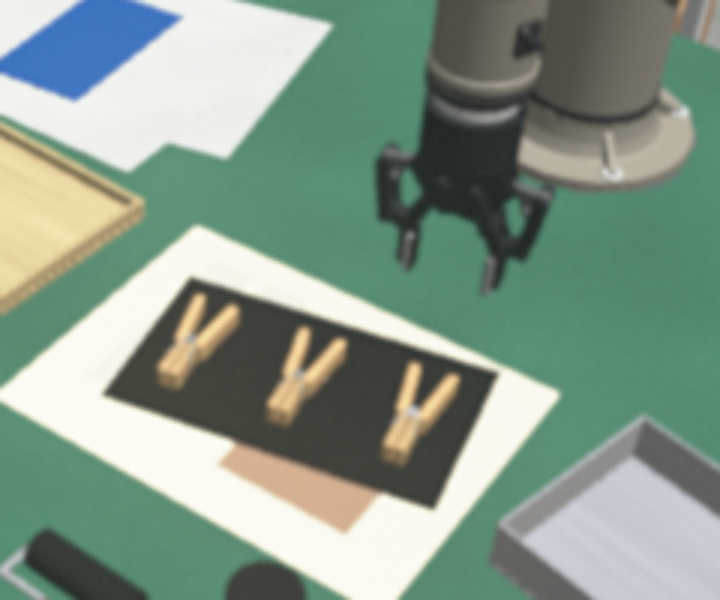

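The view shows the fingers open above clip 1's handles, with tips near (408,265) and (490,290). Descending 88 mm, then a light squeeze to 34 mm to read the force.

Emit:
drive_tool --increments '[{"claw": 0.06,"dx": 0,"dy": 0,"dz": 0.03,"wx": 0,"wy": 0,"wz": 0},{"claw": 0.06,"dx": 0,"dy": 0,"dz": 0.03,"wx": 0,"wy": 0,"wz": 0},{"claw": 0.06,"dx": 0,"dy": 0,"dz": 0.02,"wx": 0,"wy": 0,"wz": 0},{"claw": 0.06,"dx": 0,"dy": 0,"dz": 0.008,"wx": 0,"wy": 0,"wz": 0},{"claw": 0.052,"dx": 0,"dy": 0,"dz": 0,"wx": 0,"wy": 0,"wz": 0},{"claw": 0.046,"dx": 0,"dy": 0,"dz": 0,"wx": 0,"wy": 0,"wz": 0},{"claw": 0.042,"dx": 0,"dy": 0,"dz": 0,"wx": 0,"wy": 0,"wz": 0},{"claw": 0.038,"dx": 0,"dy": 0,"dz": 0,"wx": 0,"wy": 0,"wz": 0},{"claw": 0.036,"dx": 0,"dy": 0,"dz": 0,"wx": 0,"wy": 0,"wz": 0},{"claw": 0.034,"dx": 0,"dy": 0,"dz": 0,"wx": 0,"wy": 0,"wz": 0},{"claw": 0.034,"dx": 0,"dy": 0,"dz": 0,"wx": 0,"wy": 0,"wz": 0},{"claw": 0.034,"dx": 0,"dy": 0,"dz": 0,"wx": 0,"wy": 0,"wz": 0}]' --newtons 20

```text
t: 4.2
eef_pos: [0.4572, 0.1036, 0.033]
tool_rot: [-0.0, -0.121, 0.993, 0.0]
contact_force: [-0.4, 0.3, -0.3]
gripper_width: 0.398
grasp_force: 0.0
```

Emit:
drive_tool --increments '[{"claw": 0.031,"dx": 0,"dy": 0,"dz": 0,"wx": 0,"wy": 0,"wz": 0},{"claw": 0.029,"dx": 0,"dy": 0,"dz": 0,"wx": 0,"wy": 0,"wz": 0},{"claw": 0.029,"dx": 0,"dy": 0,"dz": 0,"wx": 0,"wy": 0,"wz": 0},{"claw": 0.029,"dx": 0,"dy": 0,"dz": 0,"wx": 0,"wy": 0,"wz": 0}]'

```text
t: 4.7
eef_pos: [0.4573, 0.1036, 0.033]
tool_rot: [0.0, -0.121, 0.993, 0.0]
contact_force: [0.3, -0.3, 0.1]
gripper_width: 0.34
grasp_force: 0.0
```

Run:
```python
from h import *
go(.457,.104,.031,14)
p,d=read_camera("scene"); cv2.imwrite("pics/s3.png",cv2.resize(p[90:240,320:440],None,fx=4,fy=4,interpolation=cv2.INTER_CUBIC)[:,:,::-1])
```

```text
now [0.4573 0.1036 0.033 ] yaw 13.95 tilt [ 0.  0. -1.] width 29.0 F 0.0 [ 0.3 -0.3  0.1] t 4.7
shift mm, axes now [0.2 0.5 2. ] | wz -0.05 | axes after [0.2 0.5 2. ]
```

View pics/s3.png

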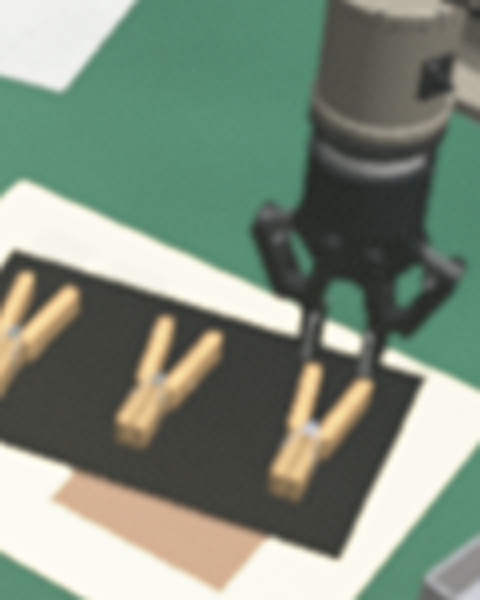

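Run:
```python
from h import *
c=calibration("scene"); K,R,t=[np.array(c[k],float) for k in("intrinsics","R","t")]
def pr(X): return (cv2.projectPoints(np.array([X],float),cv2.Rodrigues(R)[0],t,K,np.array([c["k1"],0,0,0.]))[0].ravel()-[320,90])*4
y=np.array([-.242,.970,0]);b=np.array([.4573,.1036,0])
for z in(.008,.014,.020,.027,.035): print(z,pr(b-y*.0165+[0,0,z]).round(),pr(b+y*.0165+[0,0,z]).round())
print("hinge",pr([.5007,.1149,.022]).round(),"ends",pr([.4402,.1177,.024]).round(),pr([.449,.0835,.024]).round())
ct=calibration("top")
```

```text
0.008 [308. 392.] [356. 408.]
0.014 [309. 386.] [357. 401.]
0.02 [310. 379.] [358. 395.]
0.027 [311. 372.] [359. 387.]
0.035 [312. 363.] [361. 378.]
hinge [311. 429.] ends [367. 378.] [316. 362.]
```

Run:
```python
from h import *
c=calibration("scene"); K,R,t=[np.array(c[k],float) for k in("intrinsics","R","t")]
p,d=read_camera("scene")
def bp(u,v,z):
    q=cv2.undistortPoints(np.array([[[u,v]]],float),K,np.array([c["k1"],0,0,0.]))[0,0]
    return R.T@(np.array([q[0]*z,q[1]*z,z])-t)
for u0,v0 in((310,350),(368,366)):
  for dv in(-24,-16,-8,-4,0,4,8,12,16):
    u,v=int(round(u0/4+320)),int(round((v0+dv)/4+90))
    print(u,v,p[v,u],[bp(uu,v,d[v,uu]).round(3).tolist() for uu in (u-1,u,u+1)])
p,d=read_camera("top"); ct=calibration("top")
cv2.imwrite("pics/t2.png",cv2.resize(p[200:325,235:400],None,fx=4.8,fy=4.8,interpolation=cv2.INTER_CUBIC)[:,:,::-1])
```

```text
398 172 [79 82 78] [[0.474, 0.088, 0.074], [0.474, 0.09, 0.076], [0.473, 0.093, 0.077]]
398 174 [71 73 69] [[0.475, 0.089, 0.069], [0.472, 0.09, 0.068], [0.467, 0.09, 0.064]]
398 176 [65 67 62] [[0.474, 0.089, 0.061], [0.476, 0.093, 0.065], [0.465, 0.09, 0.055]]
398 176 [65 67 62] [[0.474, 0.089, 0.061], [0.476, 0.093, 0.065], [0.465, 0.09, 0.055]]
398 178 [61 63 59] [[0.469, 0.087, 0.05], [0.473, 0.092, 0.056], [0.466, 0.091, 0.05]]
398 178 [61 63 59] [[0.469, 0.087, 0.05], [0.473, 0.092, 0.056], [0.466, 0.091, 0.05]]
398 180 [120 104  81] [[0.428, 0.066, 0.0], [0.472, 0.093, 0.048], [0.423, 0.07, -0.001]]
398 180 [120 104  81] [[0.428, 0.066, 0.0], [0.472, 0.093, 0.048], [0.423, 0.07, -0.001]]
398 182 [240 205 151] [[0.456, 0.082, 0.023], [0.454, 0.084, 0.023], [0.45, 0.085, 0.02]]
412 176 [91 92 89] [[0.462, 0.122, 0.073], [0.464, 0.126, 0.076], [0.461, 0.127, 0.075]]
412 178 [89 92 89] [[0.464, 0.124, 0.069], [0.463, 0.126, 0.069], [0.46, 0.128, 0.068]]
412 180 [81 84 81] [[0.465, 0.125, 0.063], [0.464, 0.128, 0.064], [0.46, 0.128, 0.061]]
412 180 [81 84 81] [[0.465, 0.125, 0.063], [0.464, 0.128, 0.064], [0.46, 0.128, 0.061]]
412 182 [81 83 80] [[0.463, 0.125, 0.054], [1.261, 0.516, 0.881], [0.458, 0.129, 0.053]]
412 182 [81 83 80] [[0.463, 0.125, 0.054], [1.261, 0.516, 0.881], [0.458, 0.129, 0.053]]
412 184 [103  96  81] [[0.46, 0.125, 0.046], [0.419, 0.107, 0.004], [0.416, 0.109, 0.002]]
412 184 [103  96  81] [[0.46, 0.125, 0.046], [0.419, 0.107, 0.004], [0.416, 0.109, 0.002]]
412 186 [182 156 116] [[0.444, 0.118, 0.021], [0.444, 0.121, 0.024], [0.422, 0.113, 0.003]]
```

Depth puts the fingertips at z ≈ 0.046 while the clip tops read 0.023 as they should. So the tips are well above the clip and farther back than `finger_overhang` implies. I'll open, lower by feel and re-measure.

Emit:
drive_tool --increments '[{"claw": 0.056,"dx": 0,"dy": 0,"dz": 0,"wx": 0,"wy": 0,"wz": 0},{"claw": 0.056,"dx": 0,"dy": 0,"dz": 0,"wx": 0,"wy": 0,"wz": 0},{"claw": 0.056,"dx": 0,"dy": 0,"dz": 0,"wx": 0,"wy": 0,"wz": 0},{"claw": 0.056,"dx": 0,"dy": 0,"dz": 0.01,"wx": 0,"wy": 0,"wz": 0},{"claw": 0.056,"dx": 0,"dy": 0,"dz": 0.008,"wx": 0,"wy": 0,"wz": 0},{"claw": 0.056,"dx": 0,"dy": 0,"dz": 0.005,"wx": 0,"wy": 0,"wz": 0},{"claw": 0.056,"dx": 0,"dy": 0,"dz": 0,"wx": 0,"wy": 0,"wz": 0}]'

```text
t: 5.72
eef_pos: [0.4568, 0.1034, 0.0094]
tool_rot: [-0.001, -0.121, 0.993, -0.0]
contact_force: [-0.1, -0.6, 0.3]
gripper_width: 0.658
grasp_force: 0.0
```

```bash
cat >> h.py <<'E'
def tips():
    """lowest dark-grey finger points by depth from the scene camera"""
    c=calibration("scene"); K,R,t=[np.array(c[k],float) for k in("intrinsics","R","t")]
    p,d=read_camera("scene"); o,M=pose(); vv,uu=np.nonzero(d>0)
    q=cv2.undistortPoints(np.stack([uu,vv],1).astype(float)[:,None],K,np.array([c["k1"],0,0,0.]))[:,0]
    z=d[vv,uu]; X=(np.c_[q*z[:,None],z]-t)@R
    L=(X-o["eef_pos"])@M; k=p[vv,uu].astype(int)
    dark=(k.max(1)<115)&(k.max(1)-k.min(1)<18)&(abs(L[:,0])<.02)&(abs(L[:,1])<.065)&(X[:,2]>.009)
    for s in(-1,1):
        m=dark&(L[:,1]*s>0.008); i=np.argsort(X[m][:,2])[:6]
        print("finger",s,"lowest",X[m][i].round(3).tolist()[::2],"tool-rel",L[m][i].mean(0).round(3))
E
python3 - <<'E'
from h import *
go(.457,.104,.0,14); tips()
E
```

```text
now [0.4568 0.1034 0.0094] yaw 13.95 tilt [-1.2e-03 -4.0e-04 -1.0e+00] width 56.2 F 0.0 [-0.1 -0.6  0.3] t 5.725
shift mm, axes now [-0.3  0.5  9.4] | wz -0.05 | axes after [-0.3  0.5  9.4]
finger -1 lowest [[0.468, 0.077, 0.025], [0.476, 0.073, 0.028], [0.456, 0.075, 0.029]] tool-rel [-0.001 -0.029 -0.018]
finger 1 lowest [[0.459, 0.136, 0.027], [0.455, 0.139, 0.029], [0.459, 0.136, 0.03]] tool-rel [-0.009  0.032 -0.019]
```

Emit:
drive_tool --increments '[{"claw": 0.056,"dx": 0,"dy": 0,"dz": 0.006,"wx": 0,"wy": 0,"wz": 0},{"claw": 0.056,"dx": 0,"dy": 0,"dz": 0.005,"wx": 0,"wy": 0,"wz": 0},{"claw": 0.05,"dx": 0,"dy": 0,"dz": 0.002,"wx": 0,"wy": 0,"wz": 0},{"claw": 0.044,"dx": 0,"dy": 0,"dz": 0,"wx": 0,"wy": 0,"wz": 0},{"claw": 0.04,"dx": 0,"dy": 0,"dz": 0,"wx": 0,"wy": 0,"wz": 0},{"claw": 0.038,"dx": 0,"dy": 0,"dz": 0,"wx": 0,"wy": 0,"wz": 0},{"claw": 0.038,"dx": 0,"dy": 0,"dz": 0,"wx": 0,"wy": 0,"wz": 0},{"claw": 0.038,"dx": 0,"dy": 0,"dz": 0,"wx": 0,"wy": 0,"wz": 0}]'

```text
t: 6.78
eef_pos: [0.4572, 0.1036, -0.0029]
tool_rot: [-0.0, -0.121, 0.993, 0.0]
contact_force: [-1.0, -0.5, 3.4]
gripper_width: 0.446
grasp_force: 2.2
```

Run:
```python
from h import *
go(.457,.104,.0,14); tips()
```

```text
now [ 0.4572  0.1036 -0.0029] yaw 13.95 tilt [-0.  0. -1.] width 38.0 F 2.23 [-1.  -0.5  3.4] t 6.775
shift mm, axes now [ 0.1  0.4 -2.9] | wz -0.05 | axes after [ 0.1  0.4 -2.9]
finger -1 lowest [[0.474, 0.083, 0.014], [0.474, 0.082, 0.018], [0.473, 0.078, 0.022]] tool-rel [-0.01  -0.027 -0.022]
finger 1 lowest [[0.452, 0.128, 0.009], [0.462, 0.131, 0.014], [0.457, 0.13, 0.017]] tool-rel [-0.008  0.025 -0.017]
```

Emit:
drive_tool --increments '[{"claw": 0.038,"dx": 0,"dy": 0,"dz": -0.002,"wx": 0,"wy": 0,"wz": 0},{"claw": 0.035,"dx": 0,"dy": 0,"dz": 0,"wx": 0,"wy": 0,"wz": 0},{"claw": 0.033,"dx": 0,"dy": 0,"dz": 0,"wx": 0,"wy": 0,"wz": 0},{"claw": 0.033,"dx": 0,"dy": 0,"dz": 0,"wx": 0,"wy": 0,"wz": 0}]'

```text
t: 7.32
eef_pos: [0.4573, 0.1037, -0.001]
tool_rot: [0.0, -0.121, 0.993, 0.0]
contact_force: [-0.5, -0.3, -0.5]
gripper_width: 0.387
grasp_force: 1.8
```

Emit:
drive_tool --increments '[{"claw": 0.029,"dx": 0,"dy": 0,"dz": -0.001,"wx": 0,"wy": 0,"wz": 0},{"claw": 0.025,"dx": 0,"dy": 0,"dz": 0,"wx": 0,"wy": 0,"wz": 0},{"claw": 0.02,"dx": 0,"dy": 0,"dz": 0,"wx": 0,"wy": 0,"wz": 0},{"claw": 0.02,"dx": 0,"dy": 0,"dz": 0,"wx": 0,"wy": 0,"wz": 0},{"claw": 0.02,"dx": 0,"dy": 0,"dz": 0,"wx": 0,"wy": 0,"wz": 0}]' --newtons 30

```text
t: 7.95
eef_pos: [0.4572, 0.1036, 0.0]
tool_rot: [0.0, -0.121, 0.993, 0.0]
contact_force: [0.6, -0.1, -0.8]
gripper_width: 0.248
grasp_force: 30.2
```

Clip 1 gave 2.2 N at 38 mm and 1.8 N at 33 mm, so it is weak, and it is now squeezed fully. Lift it and carry it to the tin.

Emit:
drive_tool --increments '[{"claw": 0.02,"dx": 0,"dy": 0,"dz": -0.01,"wx": 0,"wy": 0,"wz": 0},{"claw": 0.02,"dx": 0,"dy": 0,"dz": -0.03,"wx": 0,"wy": 0,"wz": 0},{"claw": 0.02,"dx": 0,"dy": 0,"dz": -0.03,"wx": 0,"wy": 0,"wz": 0},{"claw": 0.02,"dx": 0,"dy": 0,"dz": -0.02,"wx": 0,"wy": 0,"wz": 8},{"claw": 0.02,"dx": 0,"dy": 0,"dz": 0,"wx": 0,"wy": 0,"wz": 8},{"claw": 0.02,"dx": 0,"dy": 0,"dz": 0,"wx": 0,"wy": 0,"wz": 8},{"claw": 0.02,"dx": 0,"dy": 0,"dz": 0,"wx": 0,"wy": 0,"wz": 0}]'

```text
t: 8.82
eef_pos: [0.4572, 0.1037, 0.0905]
tool_rot: [0.0, 0.087, 0.996, 0.0]
contact_force: [0.2, -0.1, -0.3]
gripper_width: 0.247
grasp_force: 30.1
```

Run:
```python
from h import *
go(.4826,.408,.0,-10)
```

```text
now [0.4572 0.1037 0.0905] yaw -9.97 tilt [ 4.e-04  1.e-04 -1.e+00] width 21.1 F 30.11 [ 0.2 -0.1 -0.3] t 8.825
shift mm, axes now [ 27.7 304.1  90.6] | wz 0.03 | axes after [ 27.9 304.1  90.6]
```

Emit:
drive_tool --increments '[{"claw": 0.02,"dx": 0.0035,"dy": 0.038,"dz": 0,"wx": 0,"wy": 0,"wz": 0},{"claw": 0.02,"dx": 0.0035,"dy": 0.038,"dz": 0,"wx": 0,"wy": 0,"wz": 0},{"claw": 0.02,"dx": 0.0035,"dy": 0.038,"dz": 0,"wx": 0,"wy": 0,"wz": 0},{"claw": 0.02,"dx": 0.0035,"dy": 0.038,"dz": 0,"wx": 0,"wy": 0,"wz": 0},{"claw": 0.02,"dx": 0.0035,"dy": 0.038,"dz": 0,"wx": 0,"wy": 0,"wz": 0},{"claw": 0.02,"dx": 0.0035,"dy": 0.038,"dz": 0,"wx": 0,"wy": 0,"wz": 0},{"claw": 0.02,"dx": 0.0035,"dy": 0.038,"dz": 0,"wx": 0,"wy": 0,"wz": 0},{"claw": 0.02,"dx": 0.0035,"dy": 0.038,"dz": 0,"wx": 0,"wy": 0,"wz": 0},{"claw": 0.02,"dx": 0,"dy": 0,"dz": 0.03,"wx": 0,"wy": 0,"wz": 0},{"claw": 0.02,"dx": 0,"dy": 0,"dz": 0.03,"wx": 0,"wy": 0,"wz": 0},{"claw": 0.02,"dx": 0,"dy": 0,"dz": 0.015,"wx": 0,"wy": 0,"wz": 0},{"claw": 0.02,"dx": 0,"dy": 0,"dz": 0.01,"wx": 0,"wy": 0,"wz": 0},{"claw": 0.02,"dx": 0,"dy": 0,"dz": 0.003,"wx": 0,"wy": 0,"wz": 0},{"claw": 0.02,"dx": 0,"dy": 0,"dz": 0,"wx": 0,"wy": 0,"wz": 0}]'

```text
t: 10.58
eef_pos: [0.4831, 0.4081, 0.0026]
tool_rot: [0.0, 0.088, 0.996, 0.0]
contact_force: [-0.6, 0.5, 0.4]
gripper_width: 0.247
grasp_force: 30.1
```

Run:
```python
from h import *
go(.4826,.408,.0,-10)
p,d=read_camera("scene"); cv2.imwrite("pics/s4.png",cv2.resize(p[90:310,340:600],None,fx=2.7,fy=2.7,interpolation=cv2.INTER_CUBIC)[:,:,::-1])
```

```text
now [0.4831 0.4081 0.0026] yaw -10.04 tilt [ 6.e-04  7.e-04 -1.e+00] width 21.1 F 30.11 [-0.6  0.5  0.4] t 10.575
shift mm, axes now [ 0.5 -0.2  2.6] | wz -0.04 | axes after [ 0.5 -0.2  2.6]
```

View pics/s4.png

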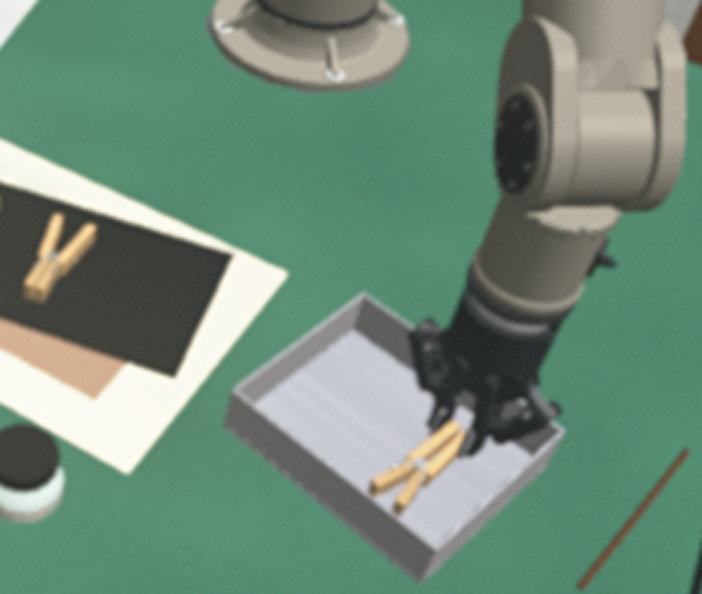

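The clip is in the tin, jaws open, near (425,465). Lower 2 mm, release gradually, go up.

Emit:
drive_tool --increments '[{"claw": 0.02,"dx": 0,"dy": 0,"dz": 0.0015,"wx": 0,"wy": 0,"wz": 0},{"claw": 0.02,"dx": 0,"dy": 0,"dz": 0.001,"wx": 0,"wy": 0,"wz": 0},{"claw": 0.025,"dx": 0,"dy": 0,"dz": 0,"wx": 0,"wy": 0,"wz": 0},{"claw": 0.03,"dx": 0,"dy": 0,"dz": 0,"wx": 0,"wy": 0,"wz": 0},{"claw": 0.035,"dx": 0,"dy": 0,"dz": 0,"wx": 0,"wy": 0,"wz": 0},{"claw": 0.04,"dx": 0,"dy": 0,"dz": 0,"wx": 0,"wy": 0,"wz": 0},{"claw": 0.045,"dx": 0,"dy": 0,"dz": 0,"wx": 0,"wy": 0,"wz": 0},{"claw": 0.05,"dx": 0,"dy": 0,"dz": 0,"wx": 0,"wy": 0,"wz": 0},{"claw": 0.05,"dx": 0,"dy": 0,"dz": 0,"wx": 0,"wy": 0,"wz": 0},{"claw": 0.05,"dx": 0,"dy": 0,"dz": -0.01,"wx": 0,"wy": 0,"wz": 0},{"claw": 0.05,"dx": 0,"dy": 0,"dz": -0.03,"wx": 0,"wy": 0,"wz": 0},{"claw": 0.056,"dx": 0,"dy": 0,"dz": -0.04,"wx": 0,"wy": 0,"wz": 0},{"claw": 0.056,"dx": 0,"dy": 0,"dz": 0,"wx": 0,"wy": 0,"wz": -8},{"claw": 0.056,"dx": 0,"dy": 0,"dz": 0,"wx": 0,"wy": 0,"wz": -8},{"claw": 0.056,"dx": 0,"dy": 0,"dz": 0,"wx": 0,"wy": 0,"wz": -8},{"claw": 0.056,"dx": 0,"dy": 0,"dz": 0,"wx": 0,"wy": 0,"wz": 0}]'

```text
t: 12.62
eef_pos: [0.483, 0.4078, 0.0802]
tool_rot: [0.0, -0.121, 0.993, 0.0]
contact_force: [0.2, -0.3, -0.5]
gripper_width: 0.656
grasp_force: 0.0
```

Run:
```python
from h import *
go(.5262-.04366,.0127-.01089,.0,14)
```

```text
now [0.483  0.4078 0.0802] yaw 13.86 tilt [ 4.e-04  7.e-04 -1.e+00] width 56.0 F 0.0 [ 0.2 -0.3 -0.5] t 12.625
shift mm, axes now [  97.7 -394.1   79.9] | wz -0.14 | axes after [  98.7 -393.9   79.9]
```

Emit:
drive_tool --increments '[{"claw": 0.056,"dx": 0.0098,"dy": -0.0394,"dz": 0,"wx": 0,"wy": 0,"wz": 0},{"claw": 0.056,"dx": 0.0098,"dy": -0.0394,"dz": 0,"wx": 0,"wy": 0,"wz": 0},{"claw": 0.056,"dx": 0.0098,"dy": -0.0394,"dz": 0,"wx": 0,"wy": 0,"wz": 0},{"claw": 0.056,"dx": 0.0098,"dy": -0.0394,"dz": 0,"wx": 0,"wy": 0,"wz": 0},{"claw": 0.056,"dx": 0.0098,"dy": -0.0394,"dz": 0,"wx": 0,"wy": 0,"wz": 0},{"claw": 0.056,"dx": 0.0098,"dy": -0.0394,"dz": 0,"wx": 0,"wy": 0,"wz": 0},{"claw": 0.056,"dx": 0.0098,"dy": -0.0394,"dz": 0,"wx": 0,"wy": 0,"wz": 0},{"claw": 0.056,"dx": 0.0098,"dy": -0.0394,"dz": 0,"wx": 0,"wy": 0,"wz": 0},{"claw": 0.056,"dx": 0.0098,"dy": -0.0394,"dz": 0,"wx": 0,"wy": 0,"wz": 0},{"claw": 0.056,"dx": 0.0098,"dy": -0.0394,"dz": 0,"wx": 0,"wy": 0,"wz": 0},{"claw": 0.056,"dx": 0,"dy": 0,"dz": 0,"wx": 0,"wy": 0,"wz": 0},{"claw": 0.056,"dx": 0,"dy": 0,"dz": 0.02,"wx": 0,"wy": 0,"wz": 0},{"claw": 0.056,"dx": 0,"dy": 0,"dz": 0,"wx": 0,"wy": 0,"wz": 0}]'

```text
t: 14.25
eef_pos: [0.4818, 0.0026, 0.0589]
tool_rot: [-0.001, -0.121, 0.993, 0.0]
contact_force: [0.5, 0.8, -0.3]
gripper_width: 0.656
grasp_force: 0.0
```

Run:
```python
from h import *
go(.5262-.04366,.0127-.01089,.0,14)
```

```text
now [0.4818 0.0026 0.0589] yaw 13.9 tilt [-2.1e-03  1.0e-04 -1.0e+00] width 56.0 F 0.0 [ 0.5  0.8 -0.3] t 14.25
shift mm, axes now [-0.7 -1.  58.9] | wz -0.1 | axes after [-0.7 -1.  58.9]
```

Emit:
drive_tool --increments '[{"claw": 0.056,"dx": -0.0007,"dy": -0.0007,"dz": 0.025,"wx": 0,"wy": 0,"wz": 0},{"claw": 0.056,"dx": 0,"dy": 0,"dz": 0.022,"wx": 0,"wy": 0,"wz": 0},{"claw": 0.056,"dx": 0,"dy": 0,"dz": 0.01,"wx": 0,"wy": 0,"wz": 0},{"claw": 0.05,"dx": 0,"dy": 0,"dz": 0.002,"wx": 0,"wy": 0,"wz": 0},{"claw": 0.045,"dx": 0,"dy": 0,"dz": 0,"wx": 0,"wy": 0,"wz": 0},{"claw": 0.041,"dx": 0,"dy": 0,"dz": 0,"wx": 0,"wy": 0,"wz": 0},{"claw": 0.038,"dx": 0,"dy": 0,"dz": 0,"wx": 0,"wy": 0,"wz": 0},{"claw": 0.036,"dx": 0,"dy": 0,"dz": 0,"wx": 0,"wy": 0,"wz": 0},{"claw": 0.036,"dx": 0,"dy": 0,"dz": 0,"wx": 0,"wy": 0,"wz": 0},{"claw": 0.036,"dx": 0,"dy": 0,"dz": 0,"wx": 0,"wy": 0,"wz": 0}]' --newtons 20

```text
t: 15.5
eef_pos: [0.4839, 0.0013, 0.0019]
tool_rot: [0.001, -0.121, 0.993, 0.0]
contact_force: [-3.5, -0.1, 11.4]
gripper_width: 0.421
grasp_force: 11.7
```

Emit:
drive_tool --increments '[{"claw": 0.033,"dx": 0,"dy": 0,"dz": 0,"wx": 0,"wy": 0,"wz": 0},{"claw": 0.033,"dx": 0,"dy": 0,"dz": 0,"wx": 0,"wy": 0,"wz": 0},{"claw": 0.033,"dx": 0,"dy": 0,"dz": 0,"wx": 0,"wy": 0,"wz": 0}]'

```text
t: 15.88
eef_pos: [0.4839, 0.0012, 0.002]
tool_rot: [0.001, -0.121, 0.993, 0.0]
contact_force: [-2.6, 0.1, 13.3]
gripper_width: 0.387
grasp_force: 12.4
```

Clip 2 reads 12.4 N at 33 mm, so it is sound. The pads swing downward as they close, so I raise slightly while squeezing fully.

Emit:
drive_tool --increments '[{"claw": 0.033,"dx": 0,"dy": 0,"dz": -0.002,"wx": 0,"wy": 0,"wz": 0},{"claw": 0.03,"dx": 0,"dy": 0,"dz": -0.0005,"wx": 0,"wy": 0,"wz": 0},{"claw": 0.027,"dx": 0,"dy": 0,"dz": -0.0005,"wx": 0,"wy": 0,"wz": 0},{"claw": 0.024,"dx": 0,"dy": 0,"dz": -0.0005,"wx": 0,"wy": 0,"wz": 0},{"claw": 0.018,"dx": 0,"dy": 0,"dz": 0,"wx": 0,"wy": 0,"wz": 0},{"claw": 0.018,"dx": 0,"dy": 0,"dz": 0,"wx": 0,"wy": 0,"wz": 0},{"claw": 0.018,"dx": 0,"dy": 0,"dz": 0,"wx": 0,"wy": 0,"wz": 0}]' --newtons 40

```text
t: 16.75
eef_pos: [0.4834, 0.0013, 0.0039]
tool_rot: [-0.0, -0.121, 0.993, 0.0]
contact_force: [0.2, 0.8, -0.5]
gripper_width: 0.243
grasp_force: 41.3
```

Run:
```python
from h import *
go(.48,.0,.09,-1.5)
```

```text
now [0.4834 0.0013 0.0039] yaw 13.95 tilt [-1.e-04  0.e+00 -1.e+00] width 20.8 F 41.3 [ 0.2  0.8 -0.5] t 16.75
shift mm, axes now [  3.6  -0.4 -86.1] | wz 15.45 | axes after [  3.4  -1.4 -86.1]
```

Emit:
drive_tool --increments '[{"claw": 0.018,"dx": 0,"dy": 0,"dz": -0.01,"wx": 0,"wy": 0,"wz": 0},{"claw": 0.018,"dx": 0,"dy": 0,"dz": -0.03,"wx": 0,"wy": 0,"wz": 0},{"claw": 0.018,"dx": 0,"dy": 0,"dz": -0.03,"wx": 0,"wy": 0,"wz": 0},{"claw": 0.018,"dx": 0,"dy": 0,"dz": -0.01,"wx": 0,"wy": 0,"wz": 7.7},{"claw": 0.018,"dx": 0,"dy": 0,"dz": 0,"wx": 0,"wy": 0,"wz": 7.7},{"claw": 0.018,"dx": 0,"dy": 0,"dz": 0,"wx": 0,"wy": 0,"wz": 0}]'

```text
t: 17.5
eef_pos: [0.4836, 0.0014, 0.0847]
tool_rot: [0.0, 0.012, 1.0, 0.0]
contact_force: [-0.2, -1.2, -0.4]
gripper_width: 0.249
grasp_force: 41.3
```

Run:
```python
from h import *
go(.4853,-.4126,.008,-1.5)
```

```text
now [0.4836 0.0014 0.0847] yaw -1.38 tilt [ 9.e-04  1.e-04 -1.e+00] width 21.3 F 41.31 [-0.2 -1.2 -0.4] t 17.5
shift mm, axes now [ -11.6 -413.8   76.7] | wz 0.12 | axes after [ -12.5 -413.8   76.7]
```

Emit:
drive_tool --increments '[{"claw": 0.018,"dx": -0.0011,"dy": -0.0376,"dz": 0,"wx": 0,"wy": 0,"wz": 0},{"claw": 0.018,"dx": -0.0011,"dy": -0.0376,"dz": 0,"wx": 0,"wy": 0,"wz": 0},{"claw": 0.018,"dx": -0.0011,"dy": -0.0376,"dz": 0,"wx": 0,"wy": 0,"wz": 0},{"claw": 0.018,"dx": -0.0011,"dy": -0.0376,"dz": 0,"wx": 0,"wy": 0,"wz": 0},{"claw": 0.018,"dx": -0.0011,"dy": -0.0376,"dz": 0,"wx": 0,"wy": 0,"wz": 0},{"claw": 0.018,"dx": -0.0011,"dy": -0.0376,"dz": 0,"wx": 0,"wy": 0,"wz": 0},{"claw": 0.018,"dx": -0.0011,"dy": -0.0376,"dz": 0,"wx": 0,"wy": 0,"wz": 0},{"claw": 0.018,"dx": -0.0011,"dy": -0.0376,"dz": 0,"wx": 0,"wy": 0,"wz": 0},{"claw": 0.018,"dx": -0.0011,"dy": -0.0376,"dz": 0,"wx": 0,"wy": 0,"wz": 0},{"claw": 0.018,"dx": -0.0011,"dy": -0.0376,"dz": 0,"wx": 0,"wy": 0,"wz": 0},{"claw": 0.018,"dx": -0.0011,"dy": -0.0376,"dz": 0,"wx": 0,"wy": 0,"wz": 0},{"claw": 0.018,"dx": 0,"dy": 0,"dz": 0.03,"wx": 0,"wy": 0,"wz": 0},{"claw": 0.018,"dx": 0,"dy": 0,"dz": 0.025,"wx": 0,"wy": 0,"wz": 0},{"claw": 0.018,"dx": 0,"dy": 0,"dz": 0.015,"wx": 0,"wy": 0,"wz": 0},{"claw": 0.018,"dx": 0,"dy": 0,"dz": 0.006,"wx": 0,"wy": 0,"wz": 0},{"claw": 0.018,"dx": 0,"dy": 0,"dz": 0,"wx": 0,"wy": 0,"wz": 0}]'

```text
t: 19.5
eef_pos: [0.4852, -0.4125, 0.0082]
tool_rot: [0.0, 0.012, 1.0, -0.0]
contact_force: [0.5, 0.5, -0.8]
gripper_width: 0.247
grasp_force: 41.3
```

Run:
```python
from h import *
go(.4853,-.4126,.006,-1.5)
p,d=read_camera("scene"); cv2.imwrite("pics/s5.png",cv2.resize(p[60:240,170:410],None,fx=3,fy=3,interpolation=cv2.INTER_CUBIC)[:,:,::-1])
```

```text
now [ 0.4852 -0.4125  0.0082] yaw -1.4 tilt [ 1.e-04 -0.e+00 -1.e+00] width 21.1 F 41.3 [ 0.5  0.5 -0.8] t 19.5
shift mm, axes now [-0.1 -0.1  2.2] | wz 0.1 | axes after [-0.1 -0.1  2.2]
```

View pics/s5.png

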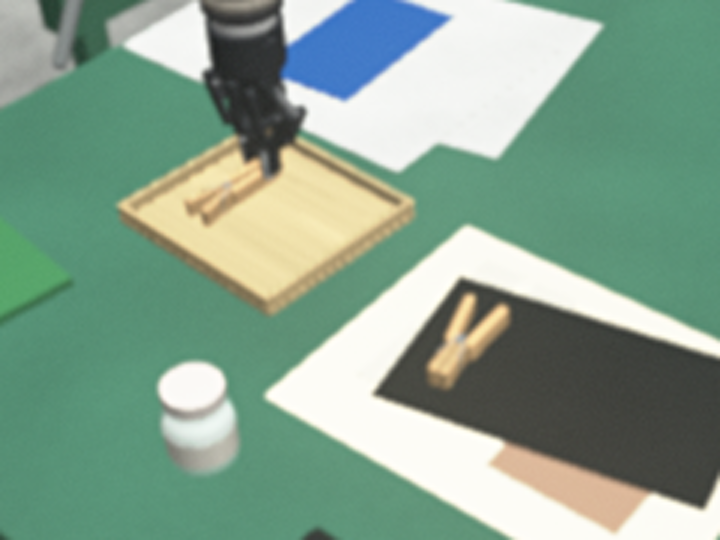

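Clip 2 is held over the tray floor near (225,190), well inside the walls. Lower, release, and return to clip 3.

Emit:
drive_tool --increments '[{"claw": 0.018,"dx": 0,"dy": 0,"dz": 0.0015,"wx": 0,"wy": 0,"wz": 0},{"claw": 0.018,"dx": 0,"dy": 0,"dz": 0.001,"wx": 0,"wy": 0,"wz": 0},{"claw": 0.024,"dx": 0,"dy": 0,"dz": 0,"wx": 0,"wy": 0,"wz": 0},{"claw": 0.028,"dx": 0,"dy": 0,"dz": 0,"wx": 0,"wy": 0,"wz": 0},{"claw": 0.032,"dx": 0,"dy": 0,"dz": 0,"wx": 0,"wy": 0,"wz": 0},{"claw": 0.036,"dx": 0,"dy": 0,"dz": 0,"wx": 0,"wy": 0,"wz": 0},{"claw": 0.04,"dx": 0,"dy": 0,"dz": 0,"wx": 0,"wy": 0,"wz": 0},{"claw": 0.044,"dx": 0,"dy": 0,"dz": 0,"wx": 0,"wy": 0,"wz": 0},{"claw": 0.05,"dx": 0,"dy": 0,"dz": 0,"wx": 0,"wy": 0,"wz": 0},{"claw": 0.05,"dx": 0,"dy": 0,"dz": 0,"wx": 0,"wy": 0,"wz": 0},{"claw": 0.05,"dx": 0,"dy": 0,"dz": -0.01,"wx": 0,"wy": 0,"wz": 0},{"claw": 0.05,"dx": 0,"dy": 0,"dz": -0.03,"wx": 0,"wy": 0,"wz": 0},{"claw": 0.056,"dx": 0,"dy": 0,"dz": -0.03,"wx": 0,"wy": 0,"wz": 0},{"claw": 0.056,"dx": 0,"dy": 0,"dz": 0,"wx": 0,"wy": 0,"wz": -7.7},{"claw": 0.056,"dx": 0,"dy": 0,"dz": 0,"wx": 0,"wy": 0,"wz": -7.7},{"claw": 0.056,"dx": 0,"dy": 0,"dz": 0,"wx": 0,"wy": 0,"wz": 0}]'

```text
t: 21.55
eef_pos: [0.4851, -0.4127, 0.0763]
tool_rot: [0.0, -0.121, 0.993, -0.0]
contact_force: [-0.8, 0.1, 0.6]
gripper_width: 0.656
grasp_force: 0.0
```

Run:
```python
from h import *
go(.5528-.04366,-.0893-.01089,.001,14)
```

```text
now [ 0.4851 -0.4127  0.0763] yaw 13.87 tilt [ 8.e-04 -2.e-04 -1.e+00] width 56.0 F 0.0 [-0.8  0.1  0.6] t 21.55
shift mm, axes now [-98.1 297.7  75.2] | wz -0.13 | axes after [-98.8 297.5  75.2]
```

Emit:
drive_tool --increments '[{"claw": 0.056,"dx": -0.0123,"dy": 0.0372,"dz": 0,"wx": 0,"wy": 0,"wz": 0},{"claw": 0.056,"dx": -0.0123,"dy": 0.0372,"dz": 0,"wx": 0,"wy": 0,"wz": 0},{"claw": 0.056,"dx": -0.0123,"dy": 0.0372,"dz": 0,"wx": 0,"wy": 0,"wz": 0},{"claw": 0.056,"dx": -0.0123,"dy": 0.0372,"dz": 0,"wx": 0,"wy": 0,"wz": 0},{"claw": 0.056,"dx": -0.0123,"dy": 0.0372,"dz": 0,"wx": 0,"wy": 0,"wz": 0},{"claw": 0.056,"dx": -0.0123,"dy": 0.0372,"dz": 0,"wx": 0,"wy": 0,"wz": 0},{"claw": 0.056,"dx": -0.0123,"dy": 0.0372,"dz": 0,"wx": 0,"wy": 0,"wz": 0},{"claw": 0.056,"dx": -0.0123,"dy": 0.0372,"dz": 0,"wx": 0,"wy": 0,"wz": 0},{"claw": 0.056,"dx": 0,"dy": 0,"dz": 0,"wx": 0,"wy": 0,"wz": 0},{"claw": 0.056,"dx": 0,"dy": 0,"dz": 0.025,"wx": 0,"wy": 0,"wz": 0},{"claw": 0.056,"dx": 0,"dy": 0,"dz": 0.025,"wx": 0,"wy": 0,"wz": 0},{"claw": 0.056,"dx": 0,"dy": 0,"dz": 0.018,"wx": 0,"wy": 0,"wz": 0},{"claw": 0.056,"dx": 0,"dy": 0,"dz": 0.006,"wx": 0,"wy": 0,"wz": 0},{"claw": 0.048,"dx": 0,"dy": 0,"dz": 0,"wx": 0,"wy": 0,"wz": 0},{"claw": 0.043,"dx": 0,"dy": 0,"dz": 0,"wx": 0,"wy": 0,"wz": 0},{"claw": 0.039,"dx": 0,"dy": 0,"dz": 0,"wx": 0,"wy": 0,"wz": 0},{"claw": 0.036,"dx": 0,"dy": 0,"dz": 0,"wx": 0,"wy": 0,"wz": 0},{"claw": 0.036,"dx": 0,"dy": 0,"dz": 0,"wx": 0,"wy": 0,"wz": 0},{"claw": 0.036,"dx": 0,"dy": 0,"dz": 0,"wx": 0,"wy": 0,"wz": 0}]' --newtons 20

```text
t: 23.92
eef_pos: [0.5092, -0.1003, 0.0028]
tool_rot: [0.001, -0.121, 0.993, -0.0]
contact_force: [-2.8, 0.2, 8.5]
gripper_width: 0.422
grasp_force: 11.1
```

Run:
```python
from h import *
go(.5528-.04366,-.0893-.01089,.003,14)
```

```text
now [ 0.5092 -0.1003  0.0028] yaw 13.91 tilt [ 1.2e-03 -2.0e-04 -1.0e+00] width 36.0 F 11.08 [-2.8  0.2  8.5] t 23.925
shift mm, axes now [ 0.1  0.1 -0.2] | wz -0.09 | axes after [ 0.1  0.1 -0.2]
```

Clip 3 reads 11.1 N at 36 mm, so it is sound as well. Squeeze fully, lift and carry it to the tray beside clip 2.

Emit:
drive_tool --increments '[{"claw": 0.036,"dx": 0,"dy": 0,"dz": -0.0015,"wx": 0,"wy": 0,"wz": 0},{"claw": 0.032,"dx": 0,"dy": 0,"dz": -0.0005,"wx": 0,"wy": 0,"wz": 0},{"claw": 0.028,"dx": 0,"dy": 0,"dz": -0.0005,"wx": 0,"wy": 0,"wz": 0},{"claw": 0.024,"dx": 0,"dy": 0,"dz": -0.0005,"wx": 0,"wy": 0,"wz": 0},{"claw": 0.018,"dx": 0,"dy": 0,"dz": 0,"wx": 0,"wy": 0,"wz": 0},{"claw": 0.018,"dx": 0,"dy": 0,"dz": 0,"wx": 0,"wy": 0,"wz": 0},{"claw": 0.018,"dx": 0,"dy": 0,"dz": 0,"wx": 0,"wy": 0,"wz": 0},{"claw": 0.018,"dx": 0,"dy": 0,"dz": -0.01,"wx": 0,"wy": 0,"wz": 0},{"claw": 0.018,"dx": 0,"dy": 0,"dz": -0.03,"wx": 0,"wy": 0,"wz": 0},{"claw": 0.018,"dx": 0,"dy": 0,"dz": -0.03,"wx": 0,"wy": 0,"wz": 0},{"claw": 0.018,"dx": 0,"dy": 0,"dz": -0.01,"wx": 0,"wy": 0,"wz": 7.7},{"claw": 0.018,"dx": 0,"dy": 0,"dz": 0,"wx": 0,"wy": 0,"wz": 7.7},{"claw": 0.018,"dx": 0,"dy": 0,"dz": 0,"wx": 0,"wy": 0,"wz": 0}]' --newtons 40

```text
t: 25.55
eef_pos: [0.509, -0.0999, 0.0852]
tool_rot: [0.0, 0.012, 1.0, -0.0]
contact_force: [-0.8, -0.1, -0.2]
gripper_width: 0.244
grasp_force: 40.8
```

Run:
```python
from h import *
go(.4872,-.3426,.009,-1.5)
```

```text
now [ 0.509  -0.0999  0.0852] yaw -1.38 tilt [ 8.e-04 -1.e-04 -1.e+00] width 20.8 F 40.8 [-0.8 -0.1 -0.2] t 25.55
shift mm, axes now [  16.  -243.2   76.2] | wz 0.12 | axes after [  15.5 -243.2   76.2]
```

Emit:
drive_tool --increments '[{"claw": 0.018,"dx": 0.0022,"dy": -0.0347,"dz": 0,"wx": 0,"wy": 0,"wz": 0},{"claw": 0.018,"dx": 0.0022,"dy": -0.0347,"dz": 0,"wx": 0,"wy": 0,"wz": 0},{"claw": 0.018,"dx": 0.0022,"dy": -0.0347,"dz": 0,"wx": 0,"wy": 0,"wz": 0},{"claw": 0.018,"dx": 0.0022,"dy": -0.0347,"dz": 0,"wx": 0,"wy": 0,"wz": 0},{"claw": 0.018,"dx": 0.0022,"dy": -0.0347,"dz": 0,"wx": 0,"wy": 0,"wz": 0},{"claw": 0.018,"dx": 0.0022,"dy": -0.0347,"dz": 0,"wx": 0,"wy": 0,"wz": 0},{"claw": 0.018,"dx": 0.0022,"dy": -0.0347,"dz": 0,"wx": 0,"wy": 0,"wz": 0},{"claw": 0.018,"dx": 0,"dy": 0,"dz": 0.03,"wx": 0,"wy": 0,"wz": 0},{"claw": 0.018,"dx": 0,"dy": 0,"dz": 0.025,"wx": 0,"wy": 0,"wz": 0},{"claw": 0.018,"dx": 0,"dy": 0,"dz": 0.015,"wx": 0,"wy": 0,"wz": 0},{"claw": 0.018,"dx": 0,"dy": 0,"dz": 0.006,"wx": 0,"wy": 0,"wz": 0},{"claw": 0.018,"dx": 0,"dy": 0,"dz": 0.0025,"wx": 0,"wy": 0,"wz": 0},{"claw": 0.018,"dx": 0,"dy": 0,"dz": 0,"wx": 0,"wy": 0,"wz": 0}]'

```text
t: 27.18
eef_pos: [0.4878, -0.3426, 0.0067]
tool_rot: [0.001, 0.012, 1.0, -0.0]
contact_force: [-0.2, -0.6, -0.6]
gripper_width: 0.243
grasp_force: 40.8
```

Emit:
drive_tool --increments '[{"claw": 0.018,"dx": 0,"dy": 0,"dz": 0.001,"wx": 0,"wy": 0,"wz": 0},{"claw": 0.024,"dx": 0,"dy": 0,"dz": 0,"wx": 0,"wy": 0,"wz": 0},{"claw": 0.028,"dx": 0,"dy": 0,"dz": 0,"wx": 0,"wy": 0,"wz": 0},{"claw": 0.032,"dx": 0,"dy": 0,"dz": 0,"wx": 0,"wy": 0,"wz": 0},{"claw": 0.036,"dx": 0,"dy": 0,"dz": 0,"wx": 0,"wy": 0,"wz": 0},{"claw": 0.04,"dx": 0,"dy": 0,"dz": 0,"wx": 0,"wy": 0,"wz": 0},{"claw": 0.044,"dx": 0,"dy": 0,"dz": 0,"wx": 0,"wy": 0,"wz": 0},{"claw": 0.05,"dx": 0,"dy": 0,"dz": 0,"wx": 0,"wy": 0,"wz": 0},{"claw": 0.05,"dx": 0,"dy": 0,"dz": 0,"wx": 0,"wy": 0,"wz": 0},{"claw": 0.05,"dx": 0,"dy": 0,"dz": -0.01,"wx": 0,"wy": 0,"wz": 0},{"claw": 0.05,"dx": 0,"dy": 0,"dz": -0.03,"wx": 0,"wy": 0,"wz": 0},{"claw": 0.05,"dx": 0,"dy": 0,"dz": -0.04,"wx": 0,"wy": 0,"wz": 0},{"claw": 0.05,"dx": 0,"dy": 0.04,"dz": -0.04,"wx": 0,"wy": 0,"wz": 0},{"claw": 0.05,"dx": 0,"dy": 0.04,"dz": -0.02,"wx": 0,"wy": 0,"wz": 0},{"claw": 0.05,"dx": 0,"dy": 0.04,"dz": 0,"wx": 0,"wy": 0,"wz": 0},{"claw": 0.05,"dx": 0,"dy": 0.04,"dz": 0,"wx": 0,"wy": 0,"wz": 0},{"claw": 0.05,"dx": 0,"dy": 0.04,"dz": 0,"wx": 0,"wy": 0,"wz": 0},{"claw": 0.05,"dx": 0,"dy": 0.04,"dz": 0,"wx": 0,"wy": 0,"wz": 0},{"claw": 0.05,"dx": 0,"dy": 0.04,"dz": 0,"wx": 0,"wy": 0,"wz": 0},{"claw": 0.05,"dx": 0,"dy": 0,"dz": 0,"wx": 0,"wy": 0,"wz": 0}]'

```text
t: 29.68
eef_pos: [0.4947, -0.059, 0.1457]
tool_rot: [0.0, 0.01, 1.0, 0.001]
contact_force: [-0.2, 0.1, 0.7]
gripper_width: 0.585
grasp_force: 0.0
```

Run:
```python
from h import *
p,d=read_camera("top")
# heights of clips above the floors from depth
c=calibration("top"); K,R,t=[np.array(c[k],float) for k in("intrinsics","R","t")]
vv,uu=np.nonzero(d>0); q=cv2.undistortPoints(np.stack([uu,vv],1).astype(float)[:,None],K,np.array([c["k1"],0,0,0.]))[:,0]
z=d[vv,uu]; X=(np.c_[q*z[:,None],z]-t)@R
for n,ctr,h in(("tin",(.51,.3575),.016),("tray",(.522,-.3685),.019)):
    m=(abs(X[:,0]-ctr[0])<.08)&(abs(X[:,1]-ctr[1])<.09)
    f=np.median(X[m][:,2]); a=m&(X[:,2]>f+.012)
    print(n,"floor",f.round(4),"clip px",a.sum(),"top pcts",np.percentile(X[a][:,2],[10,50,90,99]).round(4))
a=cv2.resize(p[205:325,105:235],None,fx=3,fy=3,interpolation=cv2.INTER_CUBIC)
b=cv2.resize(p[205:325,405:535],None,fx=3,fy=3,interpolation=cv2.INTER_CUBIC)
cv2.imwrite("pics/end.png",cv2.hconcat([a,b])[:,:,::-1])
```

```text
tin floor 0.0032 clip px 514 top pcts [0.0188 0.0228 0.046  0.0521]
tray floor 0.0066 clip px 761 top pcts [0.0219 0.0254 0.0281 0.0304]
```

View pics/end.png

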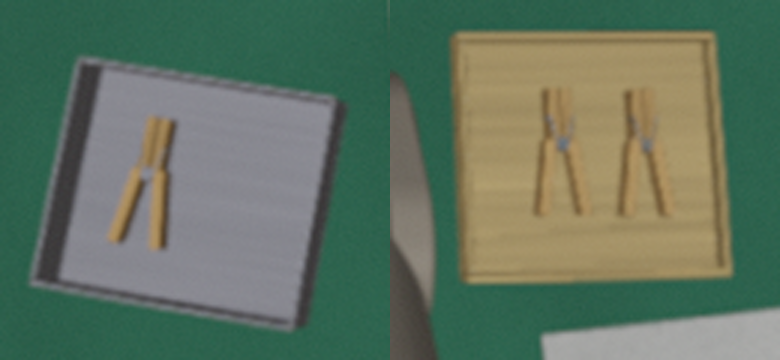

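The weak clip lies flat in the tin at (145,185). The two sound clips lie flat and side by side in the tray at (562,150) and (645,150), and their tops read about 20 mm above the floors. Handing in.

```bash
python3 -c "
from station import *
print(hand_in())"
```

```text
the job is handed in; nothing more can be done
None
```

I handed the job in at about 30 s: the one weak clip (place 1), squeezed fully open first, lies flat in the scrap tin, and the two sound clips (places 2 and 3) lie flat and side by side in the plywood tray.

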